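# Find and release the latched push-button of a glass-shop control station

### The job

The power to the glass shop is off, and before it comes back all four identical black push-buttons of the control station on the bench must be out, but one of them is still latched down. Feel along the row from the robot's left to its right, tapping each of the four lightly with the fingertips, never so far that a free one latches or the latched one lets go; only then press the latched one fully in and let it spring out. Pick nothing up and leave the tools and glass lying about where they are.

Things in the scene. Friction and masses are not known exactly. Their poses are not given: they have to be found in the camera images.
- station: Grey push-button station, 126 x 346 mm, lid 70 mm above the bench, screwed down, turned by up to 0.35 rad. Origin: centre of its underside; y along the row to its left end, x away from the robot. Along the lid: a selector switch with a bar handle (24 mm high) at y +133 mm, the round black buttons at +75, +25, -25, -75 mm, a loose cake of wax near -139 mm.
- place1 (a point): Centre of the left-most button of the row as seen from the robot (left is the robot's +y side), on the lid's surface, 70 mm above the bench; fixed. The button's axis is vertical through this point.
- place2 (a point): Centre of the second from the left button of the row as seen from the robot (left is the robot's +y side), on the lid's surface, 70 mm above the bench; fixed. The button's axis is vertical through this point.
- place3 (a point): Centre of the third from the left button of the row as seen from the robot (left is the robot's +y side), on the lid's surface, 70 mm above the bench; fixed. The button's axis is vertical through this point.
- place4 (a point): Centre of the right-most button of the row as seen from the robot (left is the robot's +y side), on the lid's surface, 70 mm above the bench; fixed. The button's axis is vertical through this point.
- button_a: One of four identical push-buttons on the lid, 50 mm apart; its place in the row changes from run to run. Origin on its axis at the lid's surface, fixed, z up. Steel bezel 31 mm across, 8 mm high; in it a flat black cap 25 mm across that moves straight down. Cap's top above the origin: 20 mm when out, about 15.5 mm latched, 12 mm fully in.
- button_b: One of four identical push-buttons on the lid, 50 mm apart; its place in the row changes from run to run. Origin on its axis at the lid's surface, fixed, z up. Steel bezel 31 mm across, 8 mm high; in it a flat black cap 25 mm across that moves straight down. Cap's top above the origin: 20 mm when out, about 15.5 mm latched, 12 mm fully in.
- button_c: One of four identical push-buttons on the lid, 50 mm apart; its place in the row changes from run to run. Origin on its axis at the lid's surface, fixed, z up. Steel bezel 31 mm across, 8 mm high; in it a flat black cap 25 mm across that moves straight down. Cap's top above the origin: 20 mm when out, about 15.5 mm latched, 12 mm fully in.
- button_d: One of four identical push-buttons on the lid, 50 mm apart; its place in the row changes from run to run. Origin on its axis at the lid's surface, fixed, z up. Steel bezel 31 mm across, 8 mm high; in it a flat black cap 25 mm across that moves straight down. Cap's top above the origin: 20 mm when out, about 15.5 mm latched, 12 mm fully in.
- travel_a (a joint): Travel of button_a's cap, m: 0 out, about 0.0045 latched, 0.008 fully in (stop 0.0084). Push-push. Out: resists with about 2.5 N plus 0.5 N per mm and springs back, but latches if pushed in to 8 mm (6.5 N). Latched: gives less than 1 mm up to 4 N; pushed with 6 to 7 N it goes on in to 8 mm, and when let go it springs out to 0.
- travel_b (a joint): Travel of button_b's cap, m: 0 out, about 0.0045 latched, 0.008 fully in (stop 0.0084). Push-push. Out: resists with about 2.5 N plus 0.5 N per mm and springs back, but latches if pushed in to 8 mm (6.5 N). Latched: gives less than 1 mm up to 4 N; pushed with 6 to 7 N it goes on in to 8 mm, and when let go it springs out to 0.
- travel_c (a joint): Travel of button_c's cap, m: 0 out, about 0.0045 latched, 0.008 fully in (stop 0.0084). Push-push. Out: resists with about 2.5 N plus 0.5 N per mm and springs back, but latches if pushed in to 8 mm (6.5 N). Latched: gives less than 1 mm up to 4 N; pushed with 6 to 7 N it goes on in to 8 mm, and when let go it springs out to 0.
- travel_d (a joint): Travel of button_d's cap, m: 0 out, about 0.0045 latched, 0.008 fully in (stop 0.0084). Push-push. Out: resists with about 2.5 N plus 0.5 N per mm and springs back, but latches if pushed in to 8 mm (6.5 N). Latched: gives less than 1 mm up to 4 N; pushed with 6 to 7 N it goes on in to 8 mm, and when let go it springs out to 0.
- jacks: Steel jacks (big tweezers), 290 mm long, lying flat, 12 mm high; origin under the middle. Loose; to be left alone.
- shears: Steel diamond shears, 190 mm long, 12 mm high, lying in front of the station; origin under the pivot. Loose; to be left alone.
- wood_block: Wooden forming block: cup 76 mm wide, 50 mm high, with a handle to 150 mm from its axis; stands behind the station; origin under the cup. Loose; to be left alone.
- paperweight: Glass paperweight, 72 mm wide, 60 mm high, behind the station; origin under its centre. Loose; to be left alone.
- wax_cake: Cake of beeswax, 42 mm wide, 16 mm high, lying on the station's lid at the right end; origin under its centre. Loose; to be left alone.
- paddle: Cork paddle with a wooden handle, 285 mm long, 22 mm high, lying on the right; origin where handle and cork meet. Loose; to be left alone.
- optic_mould: Brass mould, conical cup 92 mm wide, 75 mm high, on the right; origin under its centre. Loose; to be left alone.
- frit_tin: Steel tin with a paper label, 72 mm wide, 95 mm high, on the left; origin under its centre. Loose; to be left alone.

How it is judged:
On the way, in this order (a step that is already met when the one before it is completed fails the run):
1. the left-most button is tapped (((horizontal distance between button_a and place1 below 0.01 m and contact force between button_a and the fingers above 0.3 N) or (horizontal distance between button_b and place1 below 0.01 m and contact force between button_b and the fingers above 0.3 N) or (horizontal distance between button_c and place1 below 0.01 m and contact force between button_c and the fingers above 0.3 N) or (horizontal distance between button_d and place1 below 0.01 m and contact force between button_d and the fingers above 0.3 N))), for 0.04 s.
2. the second from the left button is tapped (((horizontal distance between button_a and place2 below 0.01 m and contact force between button_a and the fingers above 0.3 N) or (horizontal distance between button_b and place2 below 0.01 m and contact force between button_b and the fingers above 0.3 N) or (horizontal distance between button_c and place2 below 0.01 m and contact force between button_c and the fingers above 0.3 N) or (horizontal distance between button_d and place2 below 0.01 m and contact force between button_d and the fingers above 0.3 N))), for 0.04 s.
3. the third from the left button is tapped (((horizontal distance between button_a and place3 below 0.01 m and contact force between button_a and the fingers above 0.3 N) or (horizontal distance between button_b and place3 below 0.01 m and contact force between button_b and the fingers above 0.3 N) or (horizontal distance between button_c and place3 below 0.01 m and contact force between button_c and the fingers above 0.3 N) or (horizontal distance between button_d and place3 below 0.01 m and contact force between button_d and the fingers above 0.3 N))), for 0.04 s.
4. the right-most button is tapped (((horizontal distance between button_a and place4 below 0.01 m and contact force between button_a and the fingers above 0.3 N) or (horizontal distance between button_b and place4 below 0.01 m and contact force between button_b and the fingers above 0.3 N) or (horizontal distance between button_c and place4 below 0.01 m and contact force between button_c and the fingers above 0.3 N) or (horizontal distance between button_d and place4 below 0.01 m and contact force between button_d and the fingers above 0.3 N))), for 0.04 s.
5. the latched button has been pressed and has sprung out (value of joint travel_c below 0.0015 m), for 0.2 s.
At the end, for the whole second after the job is handed in: All four buttons are out (each pressed in by less than 1.5 mm), after each was tapped (over 0.3 N) in order from left to right and the latched one was released only after the fourth tap; every loose thing is within 30 mm of where it was (value of joint each of travel_a, travel_b, travel_c, travel_d below 0.0015 m and distance of each of jacks, shears, wood_block, paperweight, wax_cake, paddle, optic_mould, frit_tin from where it was at the start of the episode below 0.03 m); the robot touches nothing.
It fails at once if a button that was out is pushed in by more than 6.5 mm, as if to latch it (value of joint any of travel_a, travel_b, travel_d above 0.0065 m).
It fails at once if a loose thing is picked up, carried or shoved by more than 30 mm (not (distance of each of jacks, shears, wood_block, paperweight, wax_cake, paddle, optic_mould, frit_tin from where it was at the start of the episode below 0.03 m)).
It also fails if it takes over 42 s, if anything falls off the work surface, if the arm or the gripper's body presses on something with over 40 N, if the wrist force passes 120 N, or if a joint passes its speed limit or range.

### The arm

A 7-joint arm with a two-finger parallel gripper is mounted at the origin on the work surface. World frame = base frame: x ahead of the robot, y to its left, z up, the work surface at z = 0. Lengths are in m, angles in rad, forces in N, time in s.
With the tool pointing down it reaches from about 0.4 to 0.85 m from the base axis. Payload 6.9 kg.
Tool frame: the origin (TCP) lies on the mounting face of the last link; the fingertips stand 173 mm ahead of it and the grasp point (between the pads) lies 155 mm ahead of it (manip.grip_point_offset is the distance from the TCP to the grasp point, in m); y points along the fingers, x is the direction in which the jaws open and shut, and the axes are right-handed (so a half turn about y gives the same grasp; the last joint's range is limited). The gripper opens to 85 mm and grips with 20 to 120 N. Pads are 22 mm wide; open, the fingers measure 114 mm over their backs; the gripper's body (76 mm by 85 mm) begins 54 mm behind the grasp point. The pads swing forward as they close: fully open they stand 13 mm farther back than shut.
Start: joints at [-1.165, 0.507, -0.238, 1.5, 0.126, 1.149, -0.155], TCP at [0.185, 0.597, 0.405] pointing down, gripper open.
Joint ranges: [-3.08, 3.08], [-0.24, 2.05], [-1.43, 1.35], [0, 2.5], [-1.52, 4.66], [0.17, 1.96], [-2.89, 2.89]. Speed limits (rad/s): [2.39, 2.39, 3.14, 3.14, 3.14, 3.14, 3.14].

### API

Orientations are given as a unit quaternion [w, x, y, z].
In Python, from station import manip, get_image, recognise, outline_of, spot_point gives the robot as it stands.
- The arm moves only by the tool play_rows, never from a script. Its arguments are lists of equal length, an entry for each row: "hand": the closure, from -1 (fully open) to 1 (shut); "linear": the shift along the tool's x, y, z in cm, a list of three; "roll": the turn about the tool's y in degrees. A call has exactly 5 rows; each row is the pose to reach, as a shift and turn from the pose measured when the call began, along the tool's axes at that moment; what a row does not reach only later rows make up. A row lasts 1/12 s, in which the tool goes at most 41.7 mm and 7.16 degrees, less where a joint would pass 70% of its speed; a pose out of reach is approached as far as the arm can. A call with a gripper value outside its range is refused whole. The fingers move at their own pace and stop on an object; "newtons" is the grip in N (left out, the last holds). Time passes only in rows, so rows that repeat a pose let the fingers close, or fill a call up. It gives the time, the measured TCP pose, the force and the opening at its end, in the units of the state.
- manip.state(): the state, without advancing time (a new reading comes with each control period).
- get_image(name): name is "scene" or "top" or "wrist"; returns a dict with "color" (384x512x3 uint8, red, green, blue), "range_z" (384x512 float32, m along the optical axis (not along the pixel's ray), 0 where there is no reading), "K" (3x3 intrinsics, pixels), "view" (4x4, takes a point from world to camera coordinates); the wrist camera has in their place "hand_eye" (4x4, takes a point from camera to tool coordinates, whose origin is the TCP and whose axes are the tool frame's). Camera axes: x right, y down, z forward; pixel columns grow to the right and rows downward; lengths in m; the calibration is good to about 2 mm. The wrist camera is an equidistant fisheye: a pixel r from the principal point sees the ray r / f radians off the axis. A picture is of the moment at which its call begins: read the wrist's pose just before it.
- manip.hand_in(): hands the job in, once; it reports no verdict.
Trained networks look in a picture, given as the dict that the camera call returned (one of the last four; its "shot" number tells which), for a name from the list of things; names that differ only in an ending like _2 or _b are one class to them, and where a whole thing is asked for, a point or a joint stands for the part that bears it (a point fixed in the world has none). Each returns a list of dicts, best first, with "confidence" (0 to 1); they miss things now and then, are a little off and sometimes report something else, mostly with a low value. They report only what shows in the picture. A call takes as long as a camera call.
- recognise(name, picture): "bbox" ([left, top, right, bottom] in pixels, round what is visible of it).
- outline_of(name, picture): "region" (384x512 bool, what is visible of it) and "bbox" ([left, top, right, bottom] in pixels, round what is visible of it).
- spot_point(name, picture): "xy" ([column, row] in pixels: a listed point, or the origin of a listed thing).
The state is a dict: "time_s": time; "qpos": joint angles; "qd": joint speeds; "joint_efforts": joint torques, N m; "eef_pos": TCP position; "tcp_rot": TCP orientation; "contact_force": force on the tool from outside, world axes, zero at the start; "moment": the same for the moment, N m; "finger_gap": finger opening in m.
Only numpy, scipy, OpenCV 4.12 (cv2) and the standard library are available. Lean on these libraries where they do the work, as an engineer would, in place of code of your own. Each camera call takes 0.05 s, during which the arm holds its last target.

## Working session

There is one attempt and no reset: what is moved stays moved. The work goes in short steps, Python scripts to look and compute and a tool call to move; the robot and the scene stay as the last step left them, time stands still between calls to the robot, and variables do not carry over. Pictures are saved under pics/ and viewed, and the job is handed in when it is done.

Besides the shell and the picture viewer there is one more tool, called as a command line: name --pt "numbers of a row" for each row, then --argument value for the rest. play_rows: Moves the arm, as the interface text tells. Its arguments: {"type":"object","properties":{"hand":{"type":"array"},"linear":{"type":"array"},"roll":{"type":"array"},"newtons":{"type":"number"}},"required":["hand","linear","roll"]}

```bash
ls; mkdir -p pics; cat > h.py <<'E'
import numpy as np, cv2
from station import manip, get_image, recognise, outline_of, spot_point
def save(p,n): cv2.imwrite('pics/'+n+'.png',cv2.cvtColor(p['color'],cv2.COLOR_RGB2BGR))
def world(p):
    K=p['K'];V=np.linalg.inv(p['view']);z=p['range_z']
    v,u=np.mgrid[:384,:512]
    c=np.stack([(u-K[0,2])/K[0,0]*z,(v-K[1,2])/K[1,1]*z,z,np.ones_like(z)],-1)
    return (c@V.T)[...,:3]
E
python3 - <<'E'
from h import *
s=manip.state(); print({k:np.round(v,3).tolist() for k,v in s.items()})
for n in ['scene','top']:
    p=get_image(n); save(p,n+'0'); np.savez(n+'0.npz',**{k:v for k,v in p.items() if k!='shot'})
    W=world(p)
    for o in ['station','button_a','place1','place2','place3','place4','wax_cake','frit_tin','optic_mould','paperweight','wood_block']:
        r=spot_point(o,p)
        for q in r[:4]:
            u,v=np.round(q['xy']).astype(int)
            print(n,o,round(q['confidence'],2),q['xy'],W[min(max(v,0),383),min(max(u,0),511)].round(3))
E
```

```text
pics
{'time_s': 0.0, 'qpos': [-1.165, 0.508, -0.238, 1.501, 0.126, 1.149, -0.155], 'qd': [0.002, -0.002, 0.002, 0.0, 0.002, 0.002, -0.001], 'joint_efforts': [0.003, -62.061, -2.186, -24.966, 0.012, 0.012, -0.0], 'eef_pos': [0.185, 0.597, 0.404], 'tcp_rot': [-0.569, 0.569, 0.419, -0.42], 'contact_force': [-0.006, -0.19, -0.336], 'moment': [0.017, -0.02, -0.068], 'finger_gap': 0.086}
scene station 0.7 [269.5, 206.1] [ 0.607 -0.014  0.075]
scene button_a 0.82 [267.9, 201.7] [ 0.595 -0.006  0.074]
scene button_a 0.7 [259.6, 211.6] [ 0.604 -0.052  0.085]
scene button_a 0.7 [275.3, 183.0] [0.578 0.045 0.093]
scene button_a 0.69 [281.2, 173.6] [0.566 0.09  0.083]
scene place1 0.88 [272.4, 185.3] [0.572 0.04  0.085]
scene place1 0.74 [258.8, 214.6] [ 0.604 -0.056  0.076]
scene place1 0.62 [284.0, 173.8] [0.571 0.098 0.079]
scene place1 0.58 [264.9, 200.4] [ 0.587 -0.009  0.08 ]
scene place2 0.88 [272.4, 185.3] [0.572 0.04  0.085]
scene place2 0.74 [258.8, 214.6] [ 0.604 -0.056  0.076]
scene place2 0.62 [284.0, 173.8] [0.571 0.098 0.079]
scene place2 0.58 [264.9, 200.4] [ 0.587 -0.009  0.08 ]
[... 1797 characters left out ...]
.084]
top place3 0.71 [215.4, 199.0] [0.559 0.111 0.089]
top place3 0.57 [260.4, 191.0] [0.577 0.003 0.09 ]
top place4 0.87 [241.0, 193.9] [0.57  0.049 0.091]
top place4 0.82 [278.6, 186.9] [ 0.587 -0.044  0.084]
top place4 0.71 [215.4, 199.0] [0.559 0.111 0.089]
top place4 0.57 [260.4, 191.0] [0.577 0.003 0.09 ]
top wax_cake 0.52 [301.1, 170.4] [ 0.628 -0.098  0.085]
top frit_tin 0.95 [140.6, 174.4] [0.622 0.292 0.088]
top frit_tin 0.45 [219.0, 198.5] [0.561 0.101 0.092]
top optic_mould 0.3 [253.9, 238.4] [0.465 0.019 0.015]
top paperweight 0.56 [254.2, 148.0] [0.692 0.016 0.056]
top wood_block 0.83 [214.4, 155.8] [0.682 0.123 0.012]
top wood_block 0.36 [280.0, 187.3] [ 0.587 -0.046  0.083]
```

```bash
python3 - <<'E'
import numpy as np,cv2
for n,(a,b,c,d) in {'top':(110,290,160,380),'scene':(130,330,170,390)}.items():
    p=np.load(n+'0.npz'); im=p['color'][a:b,c:d][:,:,::-1]
    cv2.imwrite(f'pics/{n}crop.png',cv2.resize(im,None,fx=3,fy=3,interpolation=cv2.INTER_CUBIC)[:600])
    z=p['range_z'];K=p['K'];V=np.linalg.inv(p['view']);v,u=np.mgrid[:384,:512]
    W=(np.stack([(u-K[0,2])/K[0,0]*z,(v-K[1,2])/K[1,1]*z,z,np.ones_like(z)],-1)@V.T)[...,:3]
    m=(abs(W[...,2]-0.07)<0.006)&(z>0)&(abs(W[...,1])<.25)&(W[...,0]>.4)&(W[...,0]<.75)
    nn,l,st,_=cv2.connectedComponentsWithStats(m.astype(np.uint8),connectivity=8)
    k=1+st[1:,4].argmax(); P=W[l==k]
    r=cv2.minAreaRect(P[:,:2].astype(np.float32)); print(n,len(P),r,P[:,2].mean(), V[:3,3],K[0,0])
E
```

```text
top 6263 ((0.5767897963523865, 0.030539005994796753), (0.1264963001012802, 0.34616154432296753), 13.396248817443848) 0.06969405902526238 [0.45641695 0.00882377 1.01986635] 387.85630634299895
scene 3957 ((0.5759981870651245, 0.02781057357788086), (0.1269925832748413, 0.35007444024086), 13.190054893493652) 0.07153311954965078 [ 0.96686489 -0.5298672   0.88542454] 388.9527409203648
```

View pics/topcrop.png

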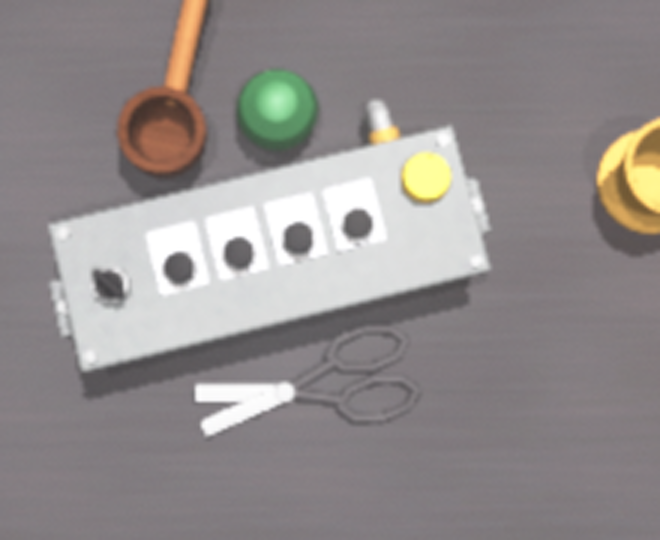

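View pics/scene0.png

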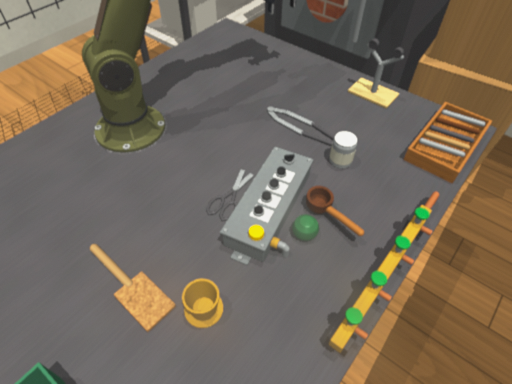

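```bash
cat >> h.py <<'E'
from scipy.spatial.transform import Rotation as R
C=np.array([.5765,.0295]);a=np.deg2rad(13.3)
PL=[C+d*np.array([-np.sin(a),np.cos(a)]) for d in (.075,.025,-.025,-.075)]
def tool():
    s=manip.state();q=s['tcp_rot'];return np.array(s['eef_pos']),R.from_quat([q[1],q[2],q[3],q[0]]).as_matrix(),s
def go(i,tipz):
    p,M,s=tool();t=np.r_[PL[i],tipz]; 
    tip=p+M@[0,0,.173]; d=M.T@(t-tip)
    print('tip',tip.round(4),'F',np.round(s['contact_force'],2),'M',np.round(s['moment'],3),'shift cm',(100*d).round(2),'t',s['time_s'])
E
python3 - <<'E'
from h import *
p,M,s=tool();print(M.round(4));print(np.round(PL,4));go(0,.13)
E
```

```text
[[ 0.2953  0.     -0.9554]
 [ 0.9554 -0.      0.2953]
 [-0.     -1.     -0.    ]]
[[ 0.5592  0.1025]
 [ 0.5707  0.0538]
 [ 0.5823  0.0052]
 [ 0.5938 -0.0435]]
tip [0.0193 0.6482 0.4047] F [ 0.14 -0.01  0.11] M [ 0.006 -0.037 -0.003] shift cm [-36.19  27.47 -67.7 ] t 1.2
```

```bash
sed -i 's/\[0,0,.173\]/[0,.173,0]/' h.py; python3 - <<'E'
from h import *
go(0,.13)
E
```

```text
tip [0.1846 0.5971 0.2317] F [ 0.14 -0.01  0.11] M [ 0.006 -0.037 -0.003] shift cm [-36.19  10.17 -50.4 ] t 1.2
```

play_rows --hand '[1,1,1,1,1]' --pt "-2.4 0 -3.3" --pt "-4.8 0 -6.6" --pt "-7.2 0 -10" --pt "-9.6 0 -13.3" --pt "-12 0 -16.6" --roll '[0,0,0,0,0]' --newtons 40

```text
time_s: 1.62
eef_pos: [0.3086, 0.4317, 0.4048]
tcp_rot: [-0.569, 0.569, 0.42, -0.42]
contact_force: [1.0, 0.1, -0.0]
finger_gap: 0.0255
```

play_rows --hand '[1,1,1,1,1]' --pt "-2.4 0 -3.3" --pt "-4.8 0 -6.6" --pt "-7.2 0 -10" --pt "-9.6 0 -13.3" --pt "-12 0 -16.6" --roll '[0,0,0,0,0]'

```text
time_s: 2.03
eef_pos: [0.4326, 0.2663, 0.4051]
tcp_rot: [-0.569, 0.569, 0.42, -0.419]
contact_force: [0.8, 0.5, -0.8]
finger_gap: -0.0002
```

```bash
python3 - <<'E'
from h import *
go(0,.13)
E
```

```text
tip [0.4328 0.2664 0.2321] F [ 0.79  0.52 -0.81] M [-0.016 -0.03  -0.005] shift cm [-11.93  10.22 -16.91] t 2.0333
```

play_rows --hand '[1,1,1,1,1]' --pt "-2.5 1 -3.4" --pt "-5 2 -7" --pt "-7.4 3 -10.5" --pt "-9.8 4 -14" --pt "-11.9 5 -16.9" --roll '[0,0,0,0,0]'

```text
time_s: 2.45
eef_pos: [0.5565, 0.1058, 0.3568]
tcp_rot: [-0.569, 0.569, 0.421, -0.419]
contact_force: [0.4, 0.0, -0.0]
finger_gap: -0.0001
```

```bash
python3 - <<'E'
from h import *
go(0,.11)
p,M,s=tool(); w=get_image('wrist'); save(w,'w1')
W=w['hand_eye'];print(W.round(3),w['K'].round(1),s['qpos'])
np.savez('w1.npz',p=p,M=M,**{k:v for k,v in w.items() if k!='shot'})
E
```

```text
tip [0.5569 0.1059 0.1838] F [ 0.38  0.03 -0.03] M [ 0.068 -0.046 -0.004] shift cm [-0.27  7.38 -0.31] t 2.45
[[ 1.     0.001 -0.001  0.   ]
 [ 0.001 -0.269  0.963  0.032]
 [ 0.001 -0.963 -0.269  0.068]
 [ 0.     0.     0.     1.   ]] [[297.3   0.  253.8]
 [  0.  297.3 190.3]
 [  0.    0.    1. ]] [-0.16317326  0.45485123 -0.10147647  1.73123843  0.05414139  0.9557839
  0.9856951 ]
```

View pics/w1.png

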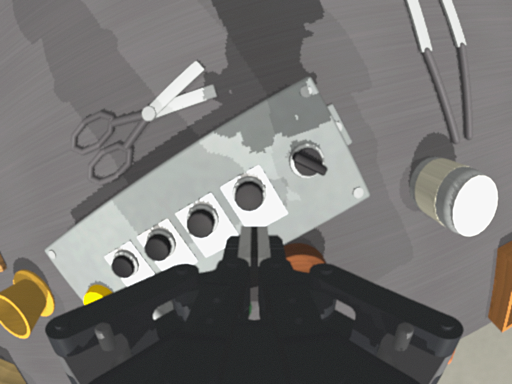

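```bash
cat > wr.py <<'E'
import numpy as np,cv2
from h import PL
def proj(d,P):
    t=d['M'].T@(P-d['p']);H=np.linalg.inv(d['hand_eye']);c=H[:3,:3]@t+H[:3,3]
    th=np.arctan2(np.hypot(c[0],c[1]),c[2]);ph=np.arctan2(c[1],c[0]);K=d['K'];return np.array([K[0,2]+K[0,0]*th*np.cos(ph),K[1,2]+K[0,0]*th*np.sin(ph)])
E
python3 - <<'E'
from wr import *
d=np.load('w1.npz')
im=d['color'][:,:,::-1].copy();im=cv2.resize(im[140:300,80:350],None,fx=2.9,fy=2.9,interpolation=cv2.INTER_CUBIC)
for p in PL:
    for col,r,z in [((0,0,255),.0155,.078),((0,255,0),.0125,.090),((255,0,0),.0125,.0855)]:
        c=[proj(d,np.r_[p+r*np.array([np.cos(t),np.sin(t)]),z]) for t in np.linspace(0,6.28,40)]
        cv2.polylines(im,[((np.array(c)-[80,140]+.5)*2.9).astype(int)],True,col,1)
cv2.imwrite('pics/w1o.png',im)
E
```

```text
(no output)
```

View pics/w1o.png

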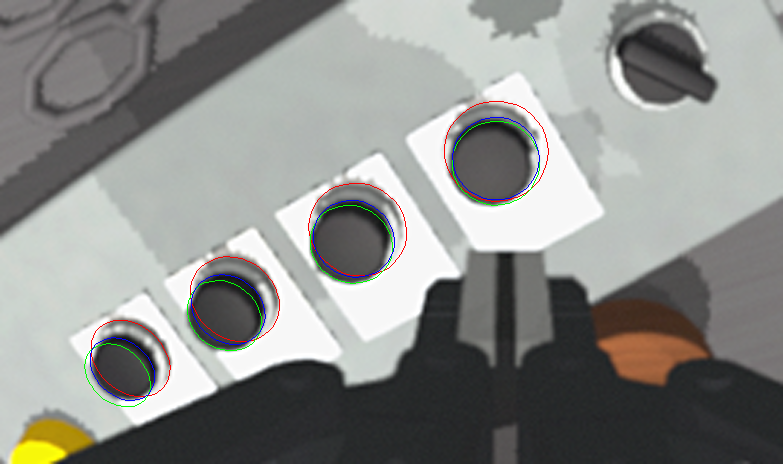

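play_rows --hand '[1,1,1,1,1]' --pt "-0.2 2.5 -0.3" --pt "-0.3 5 -0.3" --pt "-0.3 7 -0.3" --pt "-0.3 8.4 -0.3" --pt "-0.3 8.4 -0.3" --roll '[0,0,0,0,0]'

```text
time_s: 2.92
eef_pos: [0.5614, 0.0929, 0.2676]
tcp_rot: [-0.57, 0.572, 0.415, -0.419]
contact_force: [-0.3, 0.7, 1.0]
finger_gap: 0.0002
```

```bash
python3 - <<'E'
from h import *
go(0,.09)
E
```

```text
tip [0.561  0.0918 0.0946] F [-0.27  0.73  0.95] M [-0.014 -0.02  -0.023] shift cm [0.97 0.45 0.49] t 2.9167
```

play_rows --hand '[1,1,1,1,1]' --pt "1 -0.5 0.5" --pt "1 -0.5 0.5" --pt "1 -0.5 0.5" --pt "1 -0.5 0.5" --pt "1 -0.5 0.5" --roll '[0,0,0,0,0]'

```text
time_s: 3.33
eef_pos: [0.5599, 0.104, 0.2734]
tcp_rot: [-0.569, 0.573, 0.415, -0.419]
contact_force: [0.8, -0.0, -1.2]
finger_gap: 0.0001
```

```bash
python3 - <<'E'
from h import *
go(0,.09)
p,M,s=tool();print(M.round(3),s['qd'].round(3) if hasattr(s['qd'],'round') else s['qd'])
E
```

```text
tip [0.5597 0.103  0.1004] F [ 0.83 -0.   -1.24] M [0.056 0.014 0.008] shift cm [-0.05  1.04  0.03] t 3.3333
[[ 0.304 -0.001 -0.953]
 [ 0.953 -0.006  0.304]
 [-0.006 -1.    -0.001]] [ 0.004  0.005  0.001  0.004  0.    -0.002 -0.   ]
```

play_rows --hand '[1,1,1,1,1]' --pt "0 0.5 0" --pt "0 0.9 0" --pt "0 1.1 0" --pt "0 1.2 0" --pt "0 1.2 0" --roll '[0,0,0,0,0]'

```text
time_s: 3.75
eef_pos: [0.56, 0.1038, 0.2613]
tcp_rot: [-0.569, 0.573, 0.415, -0.419]
contact_force: [0.4, -1.1, 4.2]
finger_gap: 0.0
```

```bash
python3 - <<'E'
from h import *
go(0,.09)
s=manip.state();print(s['qd'].round(3) if hasattr(s['qd'],'round') else s['qd'],s['joint_efforts'])
E
```

```text
tip [0.5598 0.1028 0.0883] F [ 0.41 -1.07  4.19] M [-0.027 -0.041  0.06 ] shift cm [-0.04 -0.17  0.05] t 3.75
[-0.    -0.006  0.001 -0.004 -0.     0.009  0.   ] [-1.72918313e-01 -5.80317736e+01 -2.38482691e-01 -1.77001548e+01
 -2.96850654e-02 -9.09779523e-02 -4.56658134e-03]
```

play_rows --hand '[1,1,1,1,1]' --pt "0 0 0" --pt "0 -0.7 0" --pt "0 -1.5 0" --pt "0 -1.5 0" --pt "0 -1.5 0" --roll '[0,0,0,0,0]'

```text
time_s: 4.17
eef_pos: [0.5602, 0.104, 0.277]
tcp_rot: [-0.569, 0.573, 0.416, -0.418]
contact_force: [-1.3, -0.8, -1.0]
finger_gap: -0.0001
```

```bash
python3 - <<'E'
from h import *
go(1,.1)
E
```

```text
tip [0.5602 0.1029 0.104 ] F [-1.33 -0.8  -0.98] M [0.031 0.026 0.018] shift cm [-4.35  0.43 -2.5 ] t 4.1667
```

play_rows --hand '[1,1,1,1,1]' --pt "-1.5 0 -0.9" --pt "-3 0 -1.7" --pt "-4 0 -2.3" --pt "-4.4 0.2 -2.5" --pt "-4.4 0.2 -2.5" --roll '[0,0,0,0,0]'

```text
time_s: 4.58
eef_pos: [0.5706, 0.053, 0.2749]
tcp_rot: [-0.57, 0.573, 0.415, -0.418]
contact_force: [-0.6, 0.7, -0.4]
finger_gap: 0.0001
```

```bash
python3 - <<'E'
from h import *
go(1,.088)
E
```

```text
tip [0.5705 0.0519 0.1019] F [-0.58  0.65 -0.41] M [ 0.001  0.012 -0.013] shift cm [0.2  1.39 0.04] t 4.5833
```

play_rows --hand '[1,1,1,1,1]' --pt "0.2 0.5 0" --pt "0.2 1.0 0" --pt "0.2 1.2 0" --pt "0.2 1.35 0" --pt "0.2 1.35 0" --roll '[0,0,0,0,0]'

```text
time_s: 5.0
eef_pos: [0.5711, 0.056, 0.2611]
tcp_rot: [-0.57, 0.573, 0.415, -0.418]
contact_force: [-1.7, 2.7, 3.2]
finger_gap: 0.0003
```

```bash
python3 - <<'E'
from h import *
go(1,.088)
E
```

```text
tip [0.571  0.0551 0.0881] F [-1.75  2.67  3.21] M [0.561 0.178 0.006] shift cm [-0.12  0.02 -0.01] t 5.0
```

play_rows --hand '[1,1,1,1,1]' --pt "0 0 0" --pt "0 -0.7 0" --pt "0 -1.5 0" --pt "0 -1.5 0" --pt "0 -1.5 0" --roll '[0,0,0,0,0]'

```text
time_s: 5.42
eef_pos: [0.5713, 0.056, 0.277]
tcp_rot: [-0.57, 0.573, 0.416, -0.418]
contact_force: [1.0, 0.1, 1.1]
finger_gap: -0.0002
```

```bash
python3 - <<'E'
from h import *
go(2,.1)
E
```

```text
tip [0.5714 0.055  0.104 ] F [1.02 0.05 1.1 ] M [ 0.071  0.007 -0.008] shift cm [-4.42  0.43 -2.55] t 5.4167
```

play_rows --hand '[1,1,1,1,1]' --pt "-1.5 0 -0.9" --pt "-3 0 -1.7" --pt "-4 0 -2.3" --pt "-4.4 0.2 -2.5" --pt "-4.4 0.2 -2.5" --roll '[0,0,0,0,0]'

```text
time_s: 5.83
eef_pos: [0.5816, 0.005, 0.2747]
tcp_rot: [-0.57, 0.574, 0.415, -0.417]
contact_force: [0.5, -0.9, 0.4]
finger_gap: -0.0001
```

```bash
python3 - <<'E'
from h import *
go(2,.088)
E
```

```text
tip [0.5816 0.0039 0.1017] F [ 0.55 -0.94  0.39] M [ 0.038 -0.017 -0.016] shift cm [ 0.14  1.37 -0.02] t 5.8333
```

play_rows --hand '[1,1,1,1,1]' --pt "0.1 0.5 0" --pt "0.1 1.0 0" --pt "0.1 1.2 0" --pt "0.1 1.35 0" --pt "0.1 1.35 0" --roll '[0,0,0,0,0]'

```text
time_s: 6.25
eef_pos: [0.5818, 0.0069, 0.261]
tcp_rot: [-0.57, 0.573, 0.415, -0.418]
contact_force: [-1.4, 1.0, 3.0]
finger_gap: 0.0002
```

```bash
python3 - <<'E'
from h import *
go(2,.088)
E
```

```text
tip [0.5817 0.006  0.088 ] F [-1.37  0.96  2.99] M [0.459 0.19  0.009] shift cm [-0.06 -0.   -0.08] t 6.25
```

play_rows --hand '[1,1,1,1,1]' --pt "0 0 0" --pt "0 -0.7 0" --pt "0 -1.5 0" --pt "0 -1.5 0" --pt "0 -1.5 0" --roll '[0,0,0,0,0]'

```text
time_s: 6.67
eef_pos: [0.582, 0.0069, 0.2768]
tcp_rot: [-0.57, 0.573, 0.415, -0.417]
contact_force: [-0.1, 0.3, 0.3]
finger_gap: 0.0001
```

play_rows --hand '[1,1,1,1,1]' --pt "-1.5 0 -0.9" --pt "-3 0 -1.7" --pt "-4 0 -2.3" --pt "-4.4 0.2 -2.5" --pt "-4.4 0.2 -2.5" --roll '[0,0,0,0,0]'

```text
time_s: 7.08
eef_pos: [0.5922, -0.0441, 0.2746]
tcp_rot: [-0.57, 0.574, 0.415, -0.417]
contact_force: [-0.1, 0.8, 0.6]
finger_gap: -0.0
```

```bash
python3 - <<'E'
from h import *
go(3,.088)
E
```

```text
tip [ 0.5923 -0.0451  0.1016] F [-0.11  0.81  0.62] M [ 0.032  0.04  -0.002] shift cm [ 0.2   1.36 -0.09] t 7.0833
```

play_rows --hand '[1,1,1,1,1]' --pt "0.2 0.5 -0.1" --pt "0.2 1.0 -0.1" --pt "0.2 1.2 -0.1" --pt "0.2 1.35 -0.1" --pt "0.2 1.35 -0.1" --roll '[0,0,0,0,0]'

```text
time_s: 7.5
eef_pos: [0.5936, -0.0419, 0.2605]
tcp_rot: [-0.57, 0.573, 0.415, -0.417]
contact_force: [0.5, -1.1, -0.1]
finger_gap: -0.0002
```

```bash
python3 - <<'E'
from h import *
go(3,.0852)
E
```

```text
tip [ 0.5935 -0.0428  0.0875] F [ 0.5  -1.09 -0.13] M [-0.001 -0.035 -0.022] shift cm [-0.05  0.23 -0.04] t 7.5
```

play_rows --hand '[1,1,1,1,1]' --pt "0 0.05 0" --pt "0 0.1 0" --pt "0 0.15 0" --pt "0 0.2 0" --pt "0 0.2 0" --roll '[0,0,0,0,0]'

```text
time_s: 7.92
eef_pos: [0.5936, -0.0417, 0.2588]
tcp_rot: [-0.57, 0.573, 0.415, -0.417]
contact_force: [-2.0, 1.5, 3.9]
finger_gap: -0.0
```

```bash
python3 - <<'E'
from h import *
go(3,.0852)
E
```

```text
tip [ 0.5936 -0.0426  0.0858] F [-1.99  1.52  3.86] M [0.241 0.277 0.037] shift cm [-0.08  0.06 -0.05] t 7.9167
```

play_rows --hand '[1,1,1,1,1]' --pt "0 0 0" --pt "0 -0.3 0" --pt "0 -0.6 0" --pt "0 -0.6 0" --pt "0 -0.6 0" --roll '[0,0,0,0,0]'

```text
time_s: 8.33
eef_pos: [0.5937, -0.0418, 0.265]
tcp_rot: [-0.57, 0.574, 0.415, -0.417]
contact_force: [-0.6, 0.1, -0.5]
finger_gap: 0.0001
```

```bash
python3 - <<'E'
from h import *
go(3,.081)
E
```

```text
tip [ 0.5937 -0.0427  0.092 ] F [-0.6   0.11 -0.53] M [-0.04   0.008 -0.044] shift cm [-0.07  1.11 -0.02] t 8.3333
```

play_rows --hand '[1,1,1,1,1]' --pt "0 0.4 0" --pt "0 0.7 0" --pt "0 0.95 0" --pt "0 1.1 0" --pt "0 1.1 0" --roll '[0,0,0,0,0]'

```text
time_s: 8.75
eef_pos: [0.5938, -0.0418, 0.2555]
tcp_rot: [-0.57, 0.574, 0.415, -0.417]
contact_force: [-4.0, 0.0, 15.6]
finger_gap: -0.0
```

```bash
python3 - <<'E'
from h import *
go(3,.081)
E
```

```text
tip [ 0.594  -0.0428  0.0825] F [-3.95  0.   15.58] M [ 0.095  0.922 -0.092] shift cm [-0.07  0.15  0.01] t 8.75
```

play_rows --hand '[1,1,1,1,1]' --pt "0 -0.3 0" --pt "0 -1 0" --pt "0 -3 0" --pt "0 -6 0" --pt "0 -9 0" --roll '[0,0,0,0,0]'

```text
time_s: 9.17
eef_pos: [0.5932, -0.0413, 0.3454]
tcp_rot: [-0.571, 0.573, 0.414, -0.417]
contact_force: [0.9, 0.0, -0.1]
finger_gap: -0.0002
```

play_rows --hand '[1,1,1,1,1]' --pt "2 -2 2" --pt "4 -4 4" --pt "6 -5 6" --pt "8 -6 8" --pt "8 -6 8" --roll '[0,0,0,0,0]'

```text
time_s: 9.58
eef_pos: [0.5399, 0.0656, 0.407]
tcp_rot: [-0.57, 0.571, 0.418, -0.418]
contact_force: [-0.3, -0.4, -0.6]
finger_gap: -0.0002
```

```bash
python3 - <<'E'
from h import *
go(3,.1)
p=get_image('top');save(p,'top1');p2=get_image('scene');save(p2,'scene1')
q0=np.load('scene0.npz')
d={}
for n,pp in (('top',p),('scene',p2)):
    q=np.load(n+'0.npz')
    for tag,x in (('before',q),('after',pp)):
        W=world(x);out=[]
        for c in PL:
            m=(np.hypot(W[...,0]-c[0],W[...,1]-c[1])<.009)&(W[...,2]<.12)&(x['color'].max(-1)<110)
            out.append((int(m.sum()),round(float(np.median(W[...,2][m])),4) if m.any() else None))
        print(n,tag,out)
im=cv2.cvtColor(np.vstack([q0['color'][130:280,170:390],p2['color'][130:280,170:390]]),cv2.COLOR_RGB2BGR)
cv2.imwrite('pics/cmp.png',cv2.resize(im,None,fx=2,fy=2))
E
```

```text
tip [0.5399 0.0654 0.234 ] F [-0.32 -0.36 -0.63] M [-0.026 -0.022  0.022] shift cm [-8.74 13.42 -8.4 ] t 9.5833
top before [(43, 0.0894), (43, 0.0893), (36, 0.09), (34, 0.0853)]
top after [(0, None), (0, None), (42, 0.0897), (42, 0.0892)]
scene before [(22, 0.0908), (20, 0.0911), (24, 0.0917), (24, 0.0872)]
scene after [(23, 0.0913), (22, 0.0913), (25, 0.0917), (28, 0.0916)]
```

View pics/cmp.png

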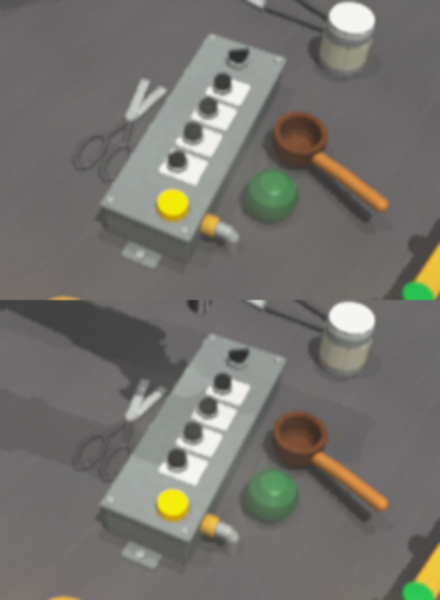

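View pics/top1.png

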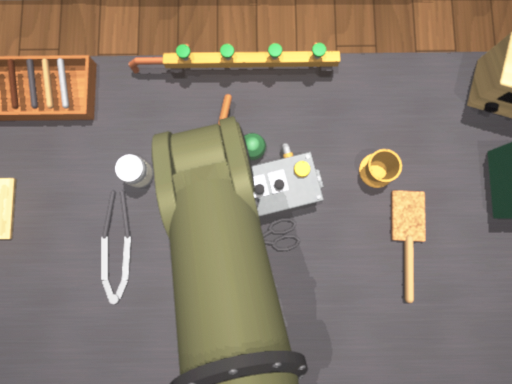

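The before/after scene crops show the four caps now level (the right-most one rose from 0.087 to 0.092 m). The wax, wood block, paperweight, shears and tin are where they were. In the top view the arm hides the left half of the station, and nothing is in contact.

```bash
python3 -c "
from station import manip
print(manip.hand_in())"
```

```text
the job is handed in; nothing more can be done
None
```

I tapped the four buttons from left to right with the closed fingertips, then pressed the latched one fully in and let it spring out. The job was handed in at about 9.7 s of the 42 s allowed.

- **Taps 1 to 3:** each cap gave about 2 mm at 3.0 to 4.2 N, so these three were free.
- **Tap 4 (right-most):** there was no contact at 87.5 mm above the bench, where a free cap would already have pushed back. It made firm contact at 85.8 mm with 3.9 N, so this was the latched one.
- **Press:** I pushed it with about 15.6 N until it stopped, then lifted off. The fingertips read 0.9 mm above where its end stop should be, so I took the high force as the sign that it was fully in.
- **Last checks:** in the scene camera's depth image all four caps stand level, at 91 to 92 mm. The right-most one had been at 87 mm before.
    - **Top camera:** it confirms only the two right-hand caps, because the arm hides the other two from it.
    - **Loose things:** they look unmoved in the pictures; I did not measure their positions again.
    - **Contact:** the arm stands clear, and the force reading is only noise.

No check failed or disagreed, beyond the 0.9 mm offset at the stop.

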